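# Fit the larger guide bush into an upturned router and hold it home

### The arm

A 6-joint arm with a two-finger parallel gripper is mounted at the origin on the work surface. World frame = base frame: x ahead of the robot, y to its left, z up, the work surface at z = 0. Lengths are in m, angles in rad, forces in N, time in s.
With the tool pointing down it reaches from about 0.35 to 0.775 m from the base axis. Payload 5.5 kg.
Tool frame: the origin (TCP) lies at the very end of the fingers, on their centre line; the grasp point (between the pads) lies 19 mm behind it; z points along the fingers, y is the line along which they close (so a half turn about z gives the same grasp; the last joint's range is limited). The gripper opens to 85 mm and grips with 20 to 120 N. Pads are 22 mm wide; open, the fingers measure 114 mm over their backs; the gripper's body (76 mm by 85 mm) begins 54 mm behind the grasp point. The pads swing forward as they close: fully open they stand 13 mm farther back than shut.
Start: joints at [-0.14, 0.313, 0.046, 1.304, 0, 1.431], TCP at [0.575, -0, 0.231] pointing down, gripper open.
Joint ranges: [-2.76, 2.76], [-0.86, 1.69], [-1.03, 1.26], [-2.2, 2.34], [-1.47, 1.5], [-3.14, 3.14]. Speed limits (rad/s): [2.57, 2.57, 3.14, 3.14, 3.14, 3.14].

### API

Orientations are given as a unit quaternion [w, x, y, z].
In Python, from workcell import env, imaging, ticket gives the robot as it stands. The module is installed in compiled form; this text tells all that it offers.
- The arm moves only by the tool apply_moves, never from a script. Its argument "rows" is a list of rows, each an object with "xyz": the shift along the tool's x, y, z in mm, a list of three; "turn": the turn, a rotation vector about the tool's x, y, z in rad, a list of three; "grip": the opening, from 0 (shut) to 1 (fully open). A call has 1 to 12 rows; each row is the pose to reach, as a shift and turn from the pose commanded when the call began, along the tool's axes at that moment; what a row does not reach only later rows make up. A row lasts 1/12 s, in which the tool goes at most 41.7 mm and 7.16 degrees, less where a joint would pass 70% of its speed; a pose out of reach is approached as far as the arm can. A call with a gripper value outside its range is refused whole. The fingers move at their own pace and stop on an object; "force" is the grip in N (left out, the last holds). Time passes only in rows, so rows that repeat a pose let the fingers close. It gives the time, the measured TCP pose, the force, the opening and the grip force at its end, in the units of the state.
- env.get_state(): the state, without advancing time (a new reading comes with each control period).
- imaging.read_camera(name): name is "scene" or "side" or "wrist"; returns a dict with "color" (420x560x3 uint8, blue, green, red), "z_map" (420x560 float32, m along the optical axis (not along the pixel's ray), 0 where there is no reading), "camera_matrix" (3x3 intrinsics, pixels), "view" (4x4, takes a point from world to camera coordinates). Camera axes: x right, y down, z forward; pixel columns grow to the right and rows downward; lengths in m; the calibration is good to about 2 mm. A picture is of the moment at which its call begins.
- ticket.hand_in(): hands the job in; it is judged then, once.
The state is a dict: "clock": time; "joint_pos": joint angles; "qvel": joint speeds; "tau": joint torques, N m; "tcp_pos": TCP position; "orientation": TCP orientation; "wrist_force": force on the tool from outside, world axes, zero at the start; "ft_torque": the same for the moment, N m; "finger_gap": finger opening in m; "grip_force": force on a finger pad.
Only numpy, scipy, OpenCV 4.12 (cv2) and the standard library are available. Lean on these libraries where they do the work, as an engineer would, in place of code of your own. Each camera call takes 0.05 s, during which the arm holds its last target. There are 200 camera calls.

### The job

The router is clamped upside down in the vice. Take the larger of the two guide bushes from the tray by its collar, pass its two lugs through the notches in the router's sole, push it down against the spring and twist it a quarter turn clockwise (seen from above) up to its stop. Finish still gripping it, pressed down level with the sole, so that I can tighten the retaining screws; leave everything else where it is.

Things in the scene. Friction and masses are not known exactly. Their poses are not given: they have to be found in the camera images.
- bush_collar (a point): middle of the collar (30 mm across, 22 mm high) of the larger guide bush: loose aluminium, 140 g, lying collar up in the tray. Below the collar a round hub, 56 mm across, 12 mm high, foot tapered to 51 mm in its last 3 mm. Point: on the axis, 23 mm above the underside, 11 above the hub's flat top. Two lugs along this point's +x and -x at the foot: 72 mm over both tips, 14 wide, 4 thick. z up
- small_bush_collar (a point): the same point of the smaller guide bush in the tray: same hub and lugs, collar only 17 mm across; it stays there
- sole_centre (a point): centre of the opening in the upturned router's sole, level with its upward face, 215 mm above the bench; fixed. The sole is a round black plate 156 mm across with a bare metal ring let in; opening 60 mm across, plus two notches in the ring along this point's +y and -y, 18.5 mm wide, reaching 39 mm from the centre. The plate is 4 mm thick at the opening. Wooden knobs below it along x. z up
- seat_centre (a point): centre of the seat, the floor of the opening, 12 mm below the sole's face: a bush down on it has its hub's top level with the sole. The lugs can turn once the bush is at most 4 mm proud of that. They turn clockwise only (from above), 91 degrees from the notches (y) to a fixed stop (along x); turned, the bush cannot come out, but if it is let go the spring lifts it 4 mm. Axes as sole_centre
- seat_spring (a joint): travel of the sprung steel ring in the opening, m, 0 at rest: 51 mm across, its top 6.5 mm below the sole's face at rest; pressed down (growing, 0.0055 with the bush on the seat) it pushes back with 4 N at first and 11 N at the seat
- tray: shallow plywood tray, fixed, 260 mm along its x by 130 mm along its y, rim 16 mm high, walls and bottom 6 mm thick, the two bushes lie in it side by side along its x; origin at the centre of its underside on the bench
- mallet: carver's round wooden mallet standing on its head, 90 mm in diameter, 208 mm high; origin under its centre; bystander
- tin: empty steel tin, 90 mm in diameter, 75 mm high; origin under its centre; bystander
- spanner: collet spanner 160 mm long lying on the bench along its x; origin on its underside; bystander
Things that resemble listed ones, but are neither listed nor needed, are in the scene too. Leave any turquoise look-alike of the part that bears bush_collar alone.

How it is judged:
By the outcome, as a careful person would: the job done as asked, in the order asked, and still so for the second after the job is handed in, while the arm keeps its last pose, push and grip.
It also fails if it takes over 48 s, if anything falls off the work surface, if the arm or the gripper's body presses on something with over 40 N, if the wrist force passes 120 N, or if a joint passes its speed limit or range.

## Working session

There is one attempt and no reset: what is moved stays moved. The work goes in short steps, Python scripts to look and compute and a tool call to move; the robot and the scene stay as the last step left them, time stands still between calls to the robot, and variables do not carry over. Pictures are saved under pics/ and viewed, at most 10 in all, crops included, and the job is handed in when it is done.

Besides the shell and the picture viewer there is one more tool, called after "Emit:" by a JSON object that holds its "method" and its "body", one argument or row to a line. apply_moves: Moves the arm, as the interface text tells. Its arguments: {"type":"object","properties":{"rows":{"type":"array"},"force":{"type":"number"}},"required":["rows"]}

```bash
mkdir -p pics; cat > h.py <<'E'
import numpy as np, cv2
from workcell import env, imaging, ticket
def shot(name):
    d=imaging.read_camera(name); np.savez('last_%s.npz'%name,**d); return d
def load(name): return dict(np.load('last_%s.npz'%name))
def world(d,u,v,z=None):
    """pixel -> world, by depth or on plane of height z"""
    K,T=d['camera_matrix'],np.linalg.inv(d['view'])
    r=np.linalg.inv(K)@[u,v,1]
    if z is None:
        return (T@np.append(r*d['z_map'][int(round(v)),int(round(u))],1))[:3]
    o=T[:3,3]; w=T[:3,:3]@r
    return o+w*(z-o[2])/w[2]
def cloud(d):
    h,w=d['z_map'].shape; u,v=np.meshgrid(np.arange(w),np.arange(h))
    r=np.linalg.inv(d['camera_matrix'])@np.stack([u.ravel(),v.ravel(),np.ones(u.size)])
    p=r*d['z_map'].ravel(); T=np.linalg.inv(d['view'])
    return (T[:3,:3]@p+T[:3,3:]).T.reshape(h,w,3)
E
python3 - <<'E'
from h import *
a=shot('scene');b=shot('side');c=shot('wrist')
cv2.imwrite('pics/a.png',cv2.resize(a['color'],(800,600)))
cv2.imwrite('pics/b.png',b['color']);cv2.imwrite('pics/c.png',c['color'])
for d in (a,b,c): print(np.linalg.inv(d['view'])[:3].round(3).tolist(), d['camera_matrix'][0,0])
s=env.get_state();print(s)
E
```

```text
[[0.045, 0.614, -0.788, 1.333], [0.999, -0.036, 0.03, 0.042], [-0.01, -0.788, -0.615, 0.774]] 456.03137041434996
[[-0.991, -0.074, 0.112, 0.368], [-0.134, 0.598, -0.79, 1.107], [-0.009, -0.798, -0.603, 0.951]] 530.0149099122355
[[1.0, 0.0, -0.001, 0.574], [-0.0, -0.947, -0.322, 0.082], [-0.001, 0.322, -0.947, 0.374]] 312.0740833661055
{'clock': 0.15, 'joint_pos': array([-1.39602601e-01,  3.13861142e-01,  4.52558013e-02,  1.30359666e+00,
        1.62015498e-05,  1.43118681e+00]), 'qvel': array([ 0.00105941, -0.00099774,  0.00288205,  0.00018014,  0.0008391 ,
        0.00097579]), 'tau': array([ 1.76330479e-03, -4.81067133e+01,  2.98815805e+01,  1.39078675e-02,
       -1.10673584e-04, -5.56924022e-05]), 'tcp_pos': array([5.74627362e-01, 4.61489463e-05, 2.30601282e-01]), 'orientation': array([-5.66177265e-04,  7.07104167e-01,  7.07109046e-01, -4.16519755e-04]), 'wrist_force': array([ 0.30354861, -0.71322512,  0.29237567]), 'ft_torque': array([ 0.07435608, -0.03642981,  0.02908115]), 'grip_force': 0.0, 'finger_gap': 0.08515333710827094}
```

View pics/a.png

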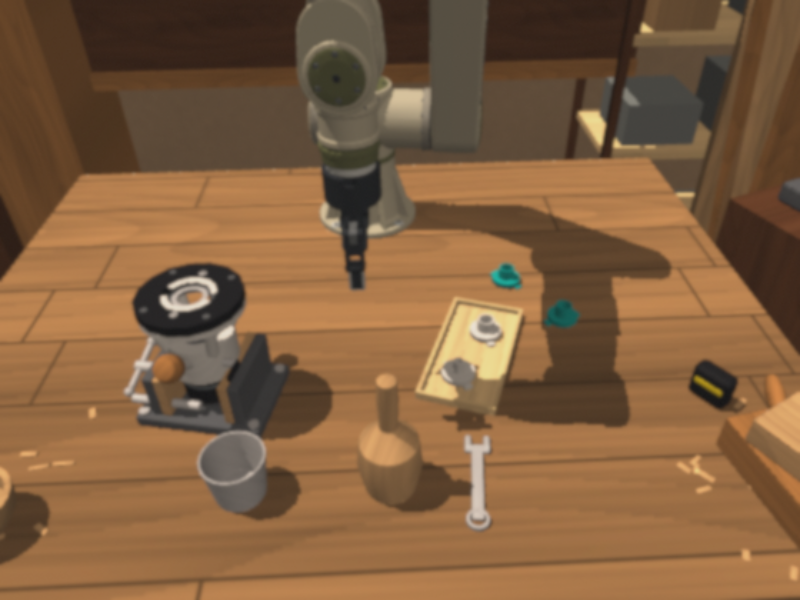

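View pics/b.png

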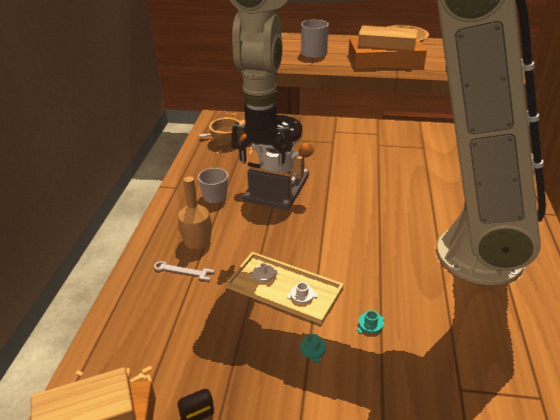

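The first picture is the scene view at 800x600. It shows two grey bushes in the tray at (486,325) and (459,371), two turquoise look-alikes at (506,275) and (562,314), the router sole at (190,295), the mallet at (389,440) and the tin at (234,470). In the side view the tray bushes are at (302,292) and (264,271). The one at (302,292) seems to have the wider collar, so I'll confirm it in an enlarged crop and measure.

```bash
python3 - <<'E'
from h import *
a=load('scene');b=load('side')
A=cv2.resize(a['color'][200:300,285:375],None,fx=4.4,fy=4.4,interpolation=cv2.INTER_CUBIC)[:440]
B=cv2.resize(b['color'][250:325,225:345],None,fx=3.3,fy=3.3,interpolation=cv2.INTER_CUBIC)
C=cv2.resize(a['color'][180:240,90:180],None,fx=4,fy=4,interpolation=cv2.INTER_CUBIC)
im=np.zeros((600,800,3),np.uint8)
im[:A.shape[0],:A.shape[1]]=A; im[:B.shape[0],400:400+B.shape[1]]=B[:,:400]; im[300:540,430:790]=C
cv2.imwrite('pics/d.png',im)
for n,d in (('scene',a),('side',b)):
    P=cloud(d); z=P[...,2]
    # sole face
    m=(z>.209)&(z<.221)&(np.hypot(P[...,0],P[...,1])>.3)
    q=P[m]; 
    if len(q)>50:
        c,r=cv2.minEnclosingCircle(q[:,:2].astype(np.float32)); print(n,'sole',c,r,len(q),np.median(q[:,2]))
    # collar tops ~ .006+.034=.040
    m=((z>.036)&(z<.046)&(P[...,0]>.35)&(P[...,0]<.75)&(P[...,1]>.05)&(P[...,1]<.4)).astype(np.uint8)
    k,l,st,ce=cv2.connectedComponentsWithStats(m)
    for i in range(1,k):
        if st[i,4]>8:
            q=P[l==i]; print(n,'top',ce[i].round(1),st[i,4],q.mean(0).round(4),np.ptp(q,0).round(4),q[:,2].max().round(4))
    print([ (d['z_map']==0).sum()])
E
```

```text
scene sole (-0.4610826075077057, 0.1781063675880432) 1.1992677450180054 3848 0.2145409092971653
scene top [340.1 223.1] 51 [0.4498 0.2132 0.0389] [0.0352 0.0292 0.0073] 0.0433
scene top [321.1 252.4] 29 [0.5551 0.1537 0.0393] [0.0196 0.0147 0.0062] 0.0425
[np.int64(954)]
side sole (0.5177212357521057, -1.0879384279251099) 1.2240643501281738 724 0.21434890496910092
side top [201.6 237. ] 36 [0.7342 0.0678 0.0413] [0.0316 0.028  0.0094] 0.0456
side top [262.4 265.8] 23 [0.5558 0.155  0.039 ] [0.0141 0.0188 0.0054] 0.0414
side top [301.7 286.6] 53 [0.451  0.2146 0.0392] [0.028  0.0304 0.0076] 0.0436
[np.int64(934)]
```

View pics/d.png

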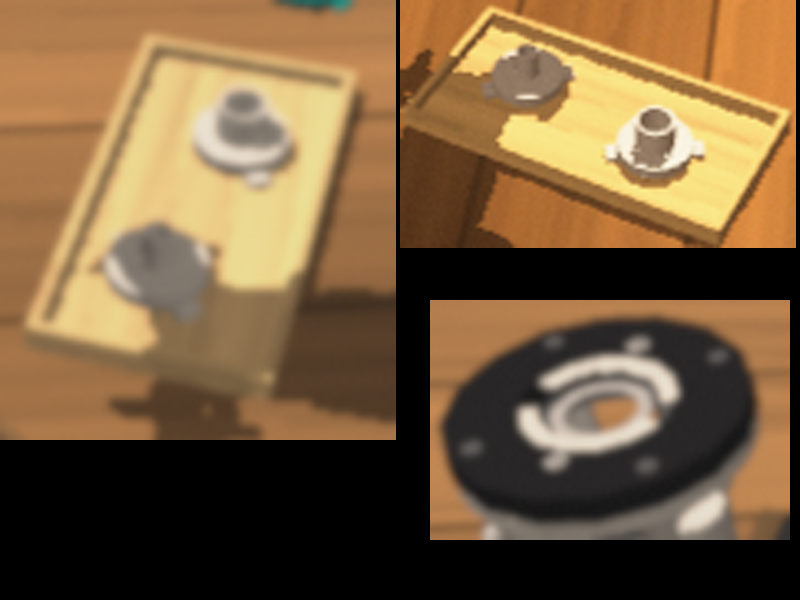

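View pics/c.png

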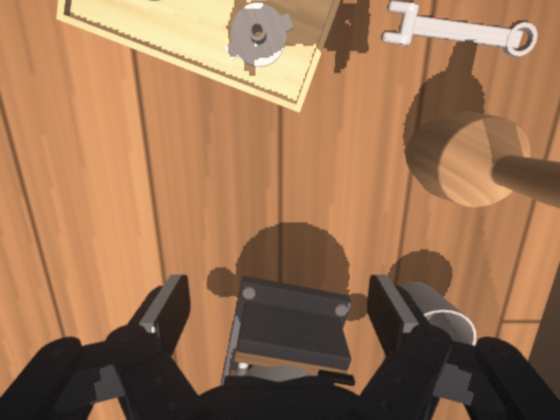

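The crop shows the larger bush (wide collar) at crop (245,115) in the scene view and (655,135) in the side view. That is scene pixel (340,223) and about (0.450, 0.214), and both cameras agree to 1–2 mm. Its top is at z≈0.040, as it should be. The other grey bush, at about (0.555, 0.154), has the thin collar and stays where it is. The turquoise ones are off-limits. I'll move above it so the wrist camera can see it.

Emit:
{"method": "apply_moves", "body": {
  "rows": [
    {"xyz": [21,-12,10],"turn": [0,0,0],"grip": 1},
    {"xyz": [43,-25,20],"turn": [0,0,0],"grip": 1},
    {"xyz": [64,-37,30],"turn": [0,0,0],"grip": 1},
    {"xyz": [86,-50,40],"turn": [0,0,0],"grip": 1},
    {"xyz": [107,-62,50],"turn": [0,0,0],"grip": 1},
    {"xyz": [128,-75,60],"turn": [0,0,0],"grip": 1},
    {"xyz": [150,-87,70],"turn": [0,0,0],"grip": 1},
    {"xyz": [171,-100,80],"turn": [0,0,0],"grip": 1},
    {"xyz": [193,-112,90],"turn": [0,0,0],"grip": 1},
    {"xyz": [214,-125,100],"turn": [0,0,0],"grip": 1},
    {"xyz": [214,-125,100],"turn": [0,0,0],"grip": 1},
    {"xyz": [214,-125,100],"turn": [0,0,0],"grip": 1}
  ]
}}

```text
clock: 1.15
tcp_pos: [0.4487, 0.2146, 0.1306]
orientation: [-0.0, 0.706, 0.708, -0.001]
wrist_force: [0.2, -0.9, -1.1]
finger_gap: 0.0853
grip_force: 0.0
```

```bash
python3 - <<'E'
from h import *
c=shot('wrist'); s=env.get_state(); print(s['tcp_pos'],s['joint_pos'].round(3))
cv2.imwrite('pics/e.png',cv2.resize(c['color'],(800,600)))
P=cloud(c);z=P[...,2]
near=np.hypot(P[...,0]-.45,P[...,1]-.214)
for lo,hi in ((.034,.046),(.014,.023),(.0075,.012)):
    m=(z>lo)&(z<hi)&(near<.05); q=P[m]
    if len(q)>10: print(lo,len(q),np.median(q[:,2]),q.mean(0).round(4),cv2.minEnclosingCircle(q[:,:2].astype(np.float32)))
# sole, from the scene view
a=load('scene');P=cloud(a);z=P[...,2]
m=(abs(z-.2145)<.004); m[:,200:]=0; m[:180]=0; m[260:]=0; m[:,:85]=0
q=P[m][:,:2].astype(np.float32); print('sole',cv2.minEnclosingCircle(cv2.convexHull(q)),len(q))
print(world(a,115,203.75,.213),world(a,149.5,207,.213))
E
```

```text
[0.44985942 0.21411256 0.13119627] [ 0.283  0.222 -0.33   1.02  -0.     1.853]
0.034 554 0.04035123314860406 [0.4492 0.2121 0.0396] ((0.4489312469959259, 0.21170032024383545), 0.015367238782346249)
0.014 2218 0.018586400814016246 [0.4504 0.2192 0.0185] ((0.45278629660606384, 0.22372767329216003), 0.04059966653585434)
0.0075 922 0.008045751842768983 [0.4506 0.2159 0.0088] ((0.4501301348209381, 0.21387331187725067), 0.04997372254729271)
sole ((0.5791304707527161, -0.243586927652359), 0.07939131557941437) 2420
[ 0.57085584 -0.27892747  0.213     ] [ 0.58609409 -0.20583644  0.213     ]
```

View pics/e.png

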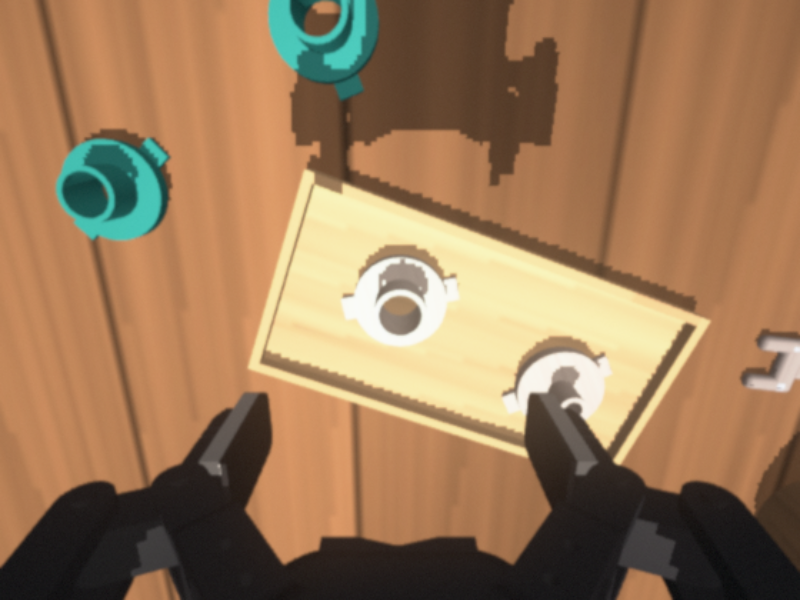

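The picture shows the wide-collared bush at (400,310), with lug tips at (343,307) and (457,288), so the lugs lie about 10° from world x. I'll descend and close on the collar.

Emit:
{"method": "apply_moves", "body": {
  "rows": [
    {"xyz": [-1,-0.5,20],"turn": [0,0,0],"grip": 1},
    {"xyz": [-1.5,-0.5,45],"turn": [0,0,0],"grip": 1},
    {"xyz": [-1.5,-0.5,70],"turn": [0,0,0],"grip": 1},
    {"xyz": [-1.5,-0.5,90],"turn": [0,0,0],"grip": 1},
    {"xyz": [-1.5,-0.5,103],"turn": [0,0,0],"grip": 1},
    {"xyz": [-1.5,-0.5,110.5],"turn": [0,0,0],"grip": 1},
    {"xyz": [-1.5,-0.5,110.5],"turn": [0,0,0],"grip": 1},
    {"xyz": [-1.5,-0.5,110.5],"turn": [0,0,0],"grip": 0.6},
    {"xyz": [-1.5,-0.5,110.5],"turn": [0,0,0],"grip": 0.45},
    {"xyz": [-1.5,-0.5,110.5],"turn": [0,0,0],"grip": 0.45}
  ],
  "force": 40
}}

```text
clock: 2.03
tcp_pos: [0.4508, 0.2126, 0.022]
orientation: [0.001, 0.707, 0.707, 0.001]
wrist_force: [-0.0, -0.1, -0.2]
finger_gap: 0.0516
grip_force: 0.0
```

Emit:
{"method": "apply_moves", "body": {
  "rows": [
    {"xyz": [0,0,0],"turn": [0,0,0],"grip": 0.3},
    {"xyz": [0,0,0],"turn": [0,0,0],"grip": 0.2},
    {"xyz": [0,0,0],"turn": [0,0,0],"grip": 0.1},
    {"xyz": [0,0,0],"turn": [0,0,0],"grip": 0},
    {"xyz": [0,0,0],"turn": [0,0,0],"grip": 0},
    {"xyz": [0,0,0],"turn": [0,0,0],"grip": 0}
  ],
  "force": 90
}}

```text
clock: 2.53
tcp_pos: [0.4502, 0.2127, 0.0221]
orientation: [0.001, 0.707, 0.707, 0.001]
wrist_force: [-0.7, -0.5, 7.4]
finger_gap: 0.0271
grip_force: 88.2
```

```bash
python3 - <<'E'
from h import *
c=load('wrist')
a,b=world(c,240.1,214.9,.010),world(c,319.9,201.6,.010);d=b-a
print(a,b,(a+b)/2,np.linalg.norm(d),np.degrees(np.arctan2(d[1],d[0])))
E
```

```text
[0.41367495 0.20553301 0.01      ] [0.48447668 0.21814566 0.01      ] [0.44907581 0.21183933 0.01      ] 0.07191636566190729 10.100740017702114
```

Emit:
{"method": "apply_moves", "body": {
  "rows": [
    {"xyz": [0,0,-8],"turn": [0,0,0],"grip": 0},
    {"xyz": [0,0,-24],"turn": [0,0,0],"grip": 0},
    {"xyz": [0,0,-46],"turn": [0,0,0],"grip": 0},
    {"xyz": [0,0,-70],"turn": [0,0,0],"grip": 0},
    {"xyz": [0,0,-95],"turn": [0,0,0],"grip": 0},
    {"xyz": [0,0,-120],"turn": [0,0,0],"grip": 0},
    {"xyz": [0,0,-145],"turn": [0,0,-0.1],"grip": 0},
    {"xyz": [0,0,-170],"turn": [0,0,-0.2],"grip": 0},
    {"xyz": [0,0,-195],"turn": [0,0,-0.3],"grip": 0},
    {"xyz": [0,0,-220],"turn": [0,0,-0.4],"grip": 0},
    {"xyz": [0,0,-245],"turn": [0,0,-0.5],"grip": 0},
    {"xyz": [0,0,-268],"turn": [0,0,-0.6],"grip": 0}
  ]
}}

```text
clock: 3.53
tcp_pos: [0.449, 0.2124, 0.2908]
orientation: [0.0, 0.464, 0.886, 0.0]
wrist_force: [-0.6, 0.4, -1.3]
finger_gap: 0.0268
grip_force: 88.8
```

```bash
python3 - <<'E'
from h import *
from scipy.spatial.transform import Rotation as R
s=env.get_state(); print(s['tcp_pos'],s['joint_pos'].round(3),s['finger_gap'],s['wrist_force'])
o=s['orientation']; M=R.from_quat(o[[1,2,3,0]]).as_matrix()
print(np.degrees(np.arctan2(M[1,0],M[0,0])))
print((M.T@(np.array([.579,-.243,s['tcp_pos'][2]])-s['tcp_pos'])*1000).round(1))
E
```

```text
[0.44904841 0.21244994 0.29084016] [ 0.28   0.149 -0.021  1.4   -0.     1.246] 0.026760729233395203 [-0.5656714   0.43009253 -1.31758259]
124.67428330840886
[-448.5 -152.2    0. ]
```

Emit:
{"method": "apply_moves", "body": {
  "rows": [
    {"xyz": [-10,-3,0],"turn": [0,0,0],"grip": 0},
    {"xyz": [-28,-10,0],"turn": [0,0,0],"grip": 0},
    {"xyz": [-50,-17,0],"turn": [0,0,0],"grip": 0},
    {"xyz": [-75,-25,0],"turn": [0,0,0],"grip": 0},
    {"xyz": [-100,-34,0],"turn": [0,0,0],"grip": 0},
    {"xyz": [-125,-42,0],"turn": [0,0,0],"grip": 0},
    {"xyz": [-150,-51,0],"turn": [0,0,0],"grip": 0},
    {"xyz": [-175,-59,0],"turn": [0,0,0],"grip": 0},
    {"xyz": [-200,-68,0],"turn": [0,0,0],"grip": 0},
    {"xyz": [-225,-76,0],"turn": [0,0,0],"grip": 0},
    {"xyz": [-250,-85,0],"turn": [0,0,0],"grip": 0},
    {"xyz": [-275,-93,0],"turn": [0,0,0],"grip": 0}
  ]
}}

```text
clock: 4.53
tcp_pos: [0.5275, -0.0685, 0.2882]
orientation: [-0.001, 0.467, 0.884, -0.0]
wrist_force: [-0.9, 0.3, -1.3]
finger_gap: 0.0271
grip_force: 88.8
```

Emit:
{"method": "apply_moves", "body": {
  "rows": [
    {"xyz": [-25,-9,0],"turn": [0,0,-0.06],"grip": 0},
    {"xyz": [-50,-17,0],"turn": [0,0,-0.12],"grip": 0},
    {"xyz": [-75,-25,0],"turn": [0,0,-0.18],"grip": 0},
    {"xyz": [-100,-34,0],"turn": [0,0,-0.25],"grip": 0},
    {"xyz": [-125,-43,0],"turn": [0,0,-0.32],"grip": 0},
    {"xyz": [-145,-50,0],"turn": [0,0,-0.39],"grip": 0},
    {"xyz": [-160,-55,0],"turn": [0,0,-0.46],"grip": 0},
    {"xyz": [-170,-58,0],"turn": [0,0,-0.53],"grip": 0},
    {"xyz": [-174,-59,0],"turn": [0,0,-0.59],"grip": 0},
    {"xyz": [-174,-59,0],"turn": [0,0,-0.59],"grip": 0},
    {"xyz": [-174,-59,0],"turn": [0,0,-0.59],"grip": 0}
  ]
}}

```text
clock: 5.45
tcp_pos: [0.577, -0.2441, 0.288]
orientation: [-0.001, 0.191, 0.982, 0.0]
wrist_force: [-0.6, -0.1, -1.4]
finger_gap: 0.027
grip_force: 88.7
```

```bash
python3 - <<'E'
from h import *
from scipy.spatial.transform import Rotation as R
s=env.get_state(); print(s['tcp_pos'],s['joint_pos'].round(3),s['finger_gap'])
c=shot('wrist')
cv2.imwrite('pics/f.png',cv2.resize(c['color'],(800,600),interpolation=cv2.INTER_CUBIC))
b=shot('side'); 
o=s['orientation']; M=R.from_quat(o[[1,2,3,0]]).as_matrix()
print(np.degrees(np.arctan2(M[1,0],M[0,0])))
P=cloud(c);z=P[...,2]
m=(abs(z-.2145)<.004);q=P[m]; print(len(q),np.median(q[:,2]))
E
```

```text
[ 0.57701875 -0.24410178  0.28796961] [-0.528  0.416  0.332  1.489  0.    -0.144] 0.026977448321430612
158.00158446861505
20008 0.21566243805246843
```

View pics/f.png

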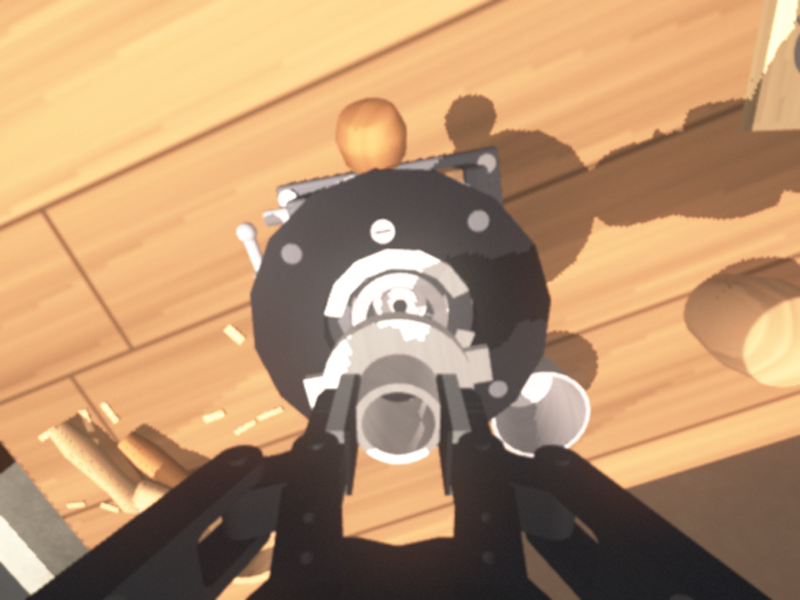

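The picture shows the sole at (400,300) and the bush gripped at (400,400), with lug tips at about (315,385) and (480,360). I'll rectify the sole plane to read the notch angle, and measure both the bush and the sole in this one view.

```bash
cat > m.py <<'E'
from h import *
from scipy.optimize import least_squares
def fitc(q,r=None):
    f=lambda p:np.hypot(q[:,0]-p[0],q[:,1]-p[1])-(p[2] if r is None else r)
    return least_squares(f,[*q.mean(0)[:2],r or .05],loss='soft_l1',f_scale=.0005).x
def rect(d,z,cx,cy,half,n=560):
    K,V=d['camera_matrix'],d['view']; s=2*half/n
    # image col -> world x, row -> -y
    A=np.array([[s,0,cx-half],[0,-s,cy+half],[0,0,z],[0,0,1]])
    return cv2.warpPerspective(d['color'],K@V[:3]@A,(n,n),flags=cv2.INTER_LINEAR|cv2.WARP_INVERSE_MAP)
E
python3 - <<'E'
from m import *
c=load('wrist');P=cloud(c);z=P[...,2]
m=((abs(z-.2155)<.004)).astype(np.uint8)
cs,_=cv2.findContours(m,cv2.RETR_EXTERNAL,cv2.CHAIN_APPROX_NONE);k=max(cs,key=cv2.contourArea)[:,0]
q=P[k[:,1],k[:,0]]; r=np.hypot(q[:,0]-.579,q[:,1]+.243); q=q[abs(r-.078)<.004]
print('sole',len(q),fitc(q[:,:2]),fitc(q[:,:2],.078))
near=np.hypot(P[...,0]-.577,P[...,1]+.244)<.05
h=np.histogram(z[near&(z>.23)],bins=np.arange(.25,.33,.002));print(h[0])
for lo,hi in ((.262,.268),(.28,.295),(.295,.32)):
    qq=P[near&(z>lo)&(z<hi)]; print(lo,len(qq),qq.mean(0) if len(qq) else '')
I=np.hstack([cv2.resize(rect(c,.215,.579,-.243,.085),(400,400)),cv2.resize(rect(c,.274,.577,-.244,.05),(400,400))])
cv2.imwrite('pics/g.png',I)
E
```

```text
sole 440 [ 0.57696149 -0.24400673  0.07663541] [ 0.57829416 -0.24448473  0.078     ]
[   0    0    0    0    0    0    0    0    0    0    1   84  233  547
  194  174  755 2214  174  178  212  244  285  323  351  368  355  584
  942  161  186  184  192  216  203  171  154  254  446  174]
0.262 0 
0.28 4072 [ 0.56566546 -0.2406432   0.28572194]
0.295 4229 [ 0.57273943 -0.2434534   0.30592354]
```

View pics/g.png

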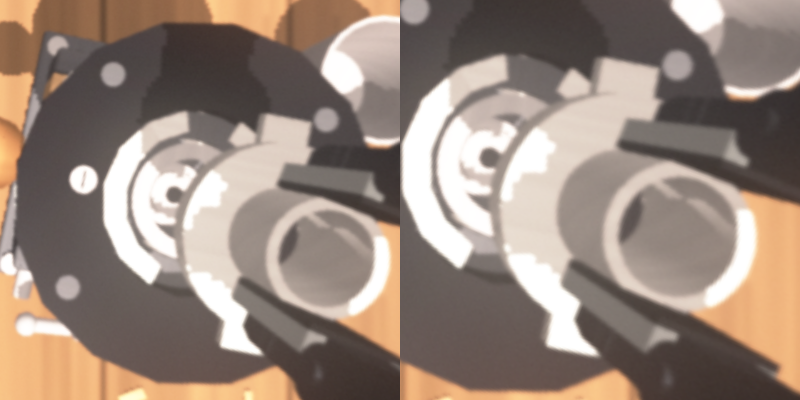

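```bash
python3 - <<'E'
from m import *
c=load('wrist');P=cloud(c);z=P[...,2]
def at(px,py,zz): # right panel px -> ray -> plane zz
    w=np.array([.577+(px-600)*.25e-3,-.244-(py-200)*.25e-3,.274]); o=np.linalg.inv(c['view'])[:3,3]
    return o+(w-o)*(zz-o[2])/(w[2]-o[2])
u,l=at(629,63,.2765),at(572,351,.2765);d=u-l
print('lugs',u,l,(u+l)/2,np.linalg.norm(d),np.degrees(np.arctan2(d[1],d[0])))
m=(abs(z-.3065)<.0025)&(np.hypot(P[...,0]-.577,P[...,1]+.244)<.018)
k,L,st,ce=cv2.connectedComponentsWithStats(m.astype(np.uint8)); i=1+st[1:,4].argmax(); q=P[L==i]
print('collar',len(q),np.median(q[:,2]),cv2.minEnclosingCircle(q[:,:2].astype(np.float32)),cv2.fitEllipse(q[:,:2].astype(np.float32)*1e3))
m=(abs(z-.2845)<.0015)&(np.hypot(P[...,0]-.577,P[...,1]+.244)<.034)
q=P[m]; A=np.c_[q[:,:2],np.ones(len(q))]; s=np.linalg.lstsq(A,q[:,2],rcond=None)[0]; print('hub tilt',s[:2])
h=cv2.convexHull(q[:,:2].astype(np.float32)*1000)[:,0]/1000; print(len(h)); hh=h[h[:,0]<.565]; print('hub',fitc(hh,.028),len(hh))
E
```

```text
lugs [ 0.58290649 -0.20981783  0.2765    ] [ 0.56888285 -0.28067411  0.2765    ] [ 0.57589467 -0.24524597  0.2765    ] 0.07223071173259209 78.8048885737
collar 1310 0.3063224539080783 ((0.5762780904769897, -0.24425682425498962), 0.018012698739767075) ((576.0094604492188, -244.5581817626953), (27.185216903686523, 28.03262710571289), 26.248764038085938)
hub tilt [ 0.00288858 -0.0031281 ]
41
hub [ 0.57626538 -0.24480302  0.028     ] 23
```

Emit:
{"method": "apply_moves", "body": {
  "rows": [
    {"xyz": [-1,1,10],"turn": [0,0,0],"grip": 0},
    {"xyz": [-1,1,25],"turn": [0,0,0],"grip": 0},
    {"xyz": [-1,1,38],"turn": [0,0,0],"grip": 0},
    {"xyz": [-1,1,48],"turn": [0,0,0],"grip": 0},
    {"xyz": [-1,1,52],"turn": [0,0,0],"grip": 0},
    {"xyz": [-1,1,52],"turn": [0,0,0],"grip": 0},
    {"xyz": [-1,1,52],"turn": [0,0,0],"grip": 0}
  ]
}}

```text
clock: 6.13
tcp_pos: [0.5789, -0.2431, 0.237]
orientation: [0.0, 0.189, 0.982, 0.0]
wrist_force: [0.5, 0.4, -0.5]
finger_gap: 0.0269
grip_force: 88.7
```

```bash
python3 - <<'E'
from m import *
s=env.get_state(); print(s['tcp_pos'],s['wrist_force'])
c=shot('wrist'); a=shot('scene')
I=np.zeros((600,800,3),np.uint8)
I[:400,:400]=cv2.resize(c['color'][190:350,200:360],(400,400),interpolation=cv2.INTER_CUBIC)
I[:400,400:]=cv2.resize(rect(c,.215,.578,-.244,.05),(400,400))
cv2.imwrite('pics/h.png',I[:400])
E
```

```text
[ 0.57890013 -0.243126    0.23695825] [ 0.52724671  0.36851469 -0.53639452]
```

View pics/h.png

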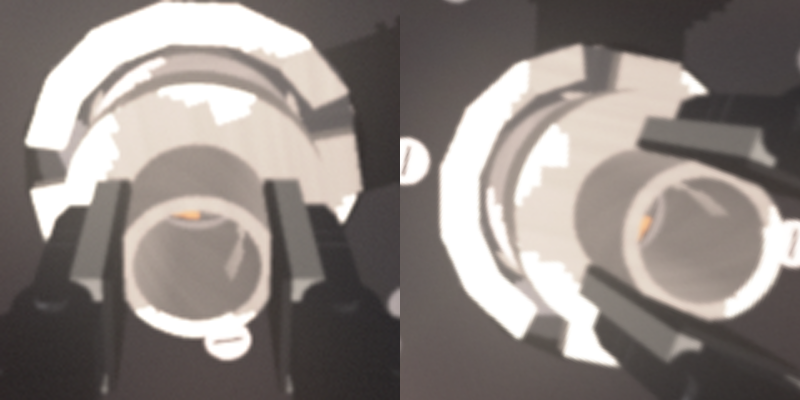

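The picture shows both lugs over their notches, at (45,180) and (335,150) in the left crop. The bush looks about 1 mm too far toward +x, so I'll correct that and lower it.

Emit:
{"method": "apply_moves", "body": {
  "rows": [
    {"xyz": [1,-0.4,0],"turn": [0,0,0],"grip": 0},
    {"xyz": [1,-0.4,2],"turn": [0,0,0],"grip": 0},
    {"xyz": [1,-0.4,4],"turn": [0,0,0],"grip": 0},
    {"xyz": [1,-0.4,6],"turn": [0,0,0],"grip": 0},
    {"xyz": [1,-0.4,8],"turn": [0,0,0],"grip": 0},
    {"xyz": [1,-0.4,9],"turn": [0,0,0],"grip": 0}
  ]
}}

```text
clock: 6.73
tcp_pos: [0.5777, -0.2433, 0.2274]
orientation: [-0.0, 0.189, 0.982, 0.0]
wrist_force: [0.5, -0.3, -2.2]
finger_gap: 0.0268
grip_force: 88.7
```

Emit:
{"method": "apply_moves", "body": {
  "rows": [
    {"xyz": [0,0,1],"turn": [0,0,0],"grip": 0},
    {"xyz": [0,0,2],"turn": [0,0,0],"grip": 0},
    {"xyz": [0,0,3],"turn": [0,0,0],"grip": 0},
    {"xyz": [0,0,4],"turn": [0,0,0],"grip": 0},
    {"xyz": [0,0,4],"turn": [0,0,0],"grip": 0}
  ]
}}

```text
clock: 7.15
tcp_pos: [0.5779, -0.2434, 0.2244]
orientation: [0.0, 0.189, 0.982, -0.0]
wrist_force: [-1.3, 0.7, 1.6]
finger_gap: 0.0268
grip_force: 89.0
```

Emit:
{"method": "apply_moves", "body": {
  "rows": [
    {"xyz": [0,0,1],"turn": [0,0,0],"grip": 0},
    {"xyz": [0,0,2],"turn": [0,0,0],"grip": 0},
    {"xyz": [0,0,3],"turn": [0,0,0],"grip": 0},
    {"xyz": [0,0,3],"turn": [0,0,0],"grip": 0}
  ]
}}

```text
clock: 7.48
tcp_pos: [0.5779, -0.2434, 0.2214]
orientation: [0.0, 0.189, 0.982, -0.0]
wrist_force: [-2.9, 1.3, 6.8]
finger_gap: 0.0271
grip_force: 89.3
```

Emit:
{"method": "apply_moves", "body": {
  "rows": [
    {"xyz": [0,0,0.7],"turn": [0,0,0],"grip": 0},
    {"xyz": [0,0,1.4],"turn": [0,0,0],"grip": 0},
    {"xyz": [0,0,2],"turn": [0,0,0],"grip": 0},
    {"xyz": [0,0,2],"turn": [0,0,0],"grip": 0}
  ]
}}

```text
clock: 7.82
tcp_pos: [0.5779, -0.2434, 0.2199]
orientation: [0.001, 0.189, 0.982, -0.0]
wrist_force: [-2.7, 1.3, 8.3]
finger_gap: 0.0267
grip_force: 89.5
```

Emit:
{"method": "apply_moves", "body": {
  "rows": [
    {"xyz": [0.5,0,0.5],"turn": [0,0,0],"grip": 0},
    {"xyz": [0.5,0,0.5],"turn": [0,0,0.06],"grip": 0},
    {"xyz": [0.5,0,0.5],"turn": [0,0,0.12],"grip": 0},
    {"xyz": [0.5,0,0.5],"turn": [0,0,0.18],"grip": 0},
    {"xyz": [0.5,0,0.5],"turn": [0,0,0.25],"grip": 0},
    {"xyz": [0.5,0,0.5],"turn": [0,0,0.25],"grip": 0}
  ]
}}

```text
clock: 8.32
tcp_pos: [0.5785, -0.2437, 0.22]
orientation: [0.002, 0.312, 0.95, -0.0]
wrist_force: [-0.7, 0.1, 7.8]
finger_gap: 0.0269
grip_force: 89.6
```

```bash
cat > st.py <<'E'
from h import *
from scipy.spatial.transform import Rotation as R
s=env.get_state();o=s['orientation']; M=R.from_quat(o[[1,2,3,0]]).as_matrix()
print(s['tcp_pos'].round(4),'yaw',np.degrees(np.arctan2(M[1,0],M[0,0])).round(2),'F',s['wrist_force'].round(1),'T',s['ft_torque'].round(3),'j',s['joint_pos'].round(2),'Ftool',(M.T@s['wrist_force']).round(1))
E
python3 st.py
```

```text
[ 0.5785 -0.2437  0.22  ] yaw 143.69 F [-0.7  0.1  7.8] T [ 0.1    0.092 -0.156] j [-0.53  0.42  0.17  1.32  0.    0.11] Ftool [ 0.5 -0.3 -7.8]
```

Emit:
{"method": "apply_moves", "body": {
  "rows": [
    {"xyz": [0,0,0.5],"turn": [0,0,0.08],"grip": 0},
    {"xyz": [0,0,0.5],"turn": [0,0,0.16],"grip": 0},
    {"xyz": [0,0,0.5],"turn": [0,0,0.24],"grip": 0},
    {"xyz": [0,0,0.5],"turn": [0,0,0.32],"grip": 0},
    {"xyz": [0,0,0.5],"turn": [0,0,0.4],"grip": 0},
    {"xyz": [0,0,0.5],"turn": [0,0,0.48],"grip": 0},
    {"xyz": [0,0,0.5],"turn": [0,0,0.56],"grip": 0},
    {"xyz": [0,0,0.5],"turn": [0,0,0.64],"grip": 0},
    {"xyz": [0,0,0.5],"turn": [0,0,0.64],"grip": 0}
  ]
}}

```text
clock: 9.07
tcp_pos: [0.5787, -0.2439, 0.2197]
orientation: [0.002, 0.595, 0.804, 0.0]
wrist_force: [0.5, -0.1, 8.1]
finger_gap: 0.0271
grip_force: 89.7
```

```bash
python3 st.py; python3 - <<'E'
from m import *
c=shot('wrist')
cv2.imwrite('pics/i.png',cv2.resize(c['color'][170:400,130:430],(780,598),interpolation=cv2.INTER_CUBIC))
E
```

```text
[ 0.5787 -0.2439  0.2197] yaw 107.0 F [ 0.5 -0.1  8.1] T [ 0.032  0.037 -0.108] j [-0.53  0.42  0.17  1.32 -0.    0.75] Ftool [-0.3  0.5 -8.1]
```

View pics/i.png

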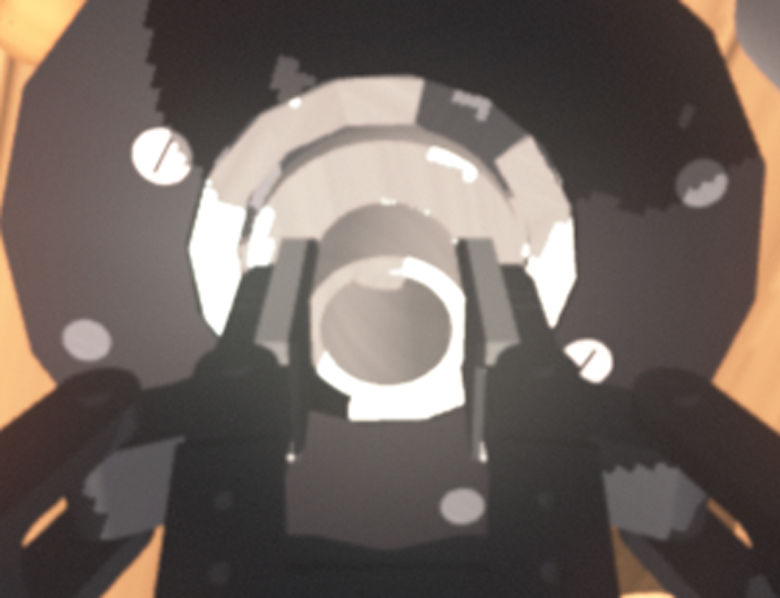

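The lugs are now under the ring and the notch at (470,115) is empty, with the turn at 51°. I'll go on toward the stop.

Emit:
{"method": "apply_moves", "body": {
  "rows": [
    {"xyz": [0,0,0.5],"turn": [0,0,0.08],"grip": 0},
    {"xyz": [0,0,0.5],"turn": [0,0,0.16],"grip": 0},
    {"xyz": [0,0,0.5],"turn": [0,0,0.24],"grip": 0},
    {"xyz": [0,0,0.5],"turn": [0,0,0.32],"grip": 0},
    {"xyz": [0,0,0.5],"turn": [0,0,0.4],"grip": 0},
    {"xyz": [0,0,0.5],"turn": [0,0,0.48],"grip": 0},
    {"xyz": [0,0,0.5],"turn": [0,0,0.56],"grip": 0},
    {"xyz": [0,0,0.5],"turn": [0,0,0.61],"grip": 0},
    {"xyz": [0,0,0.5],"turn": [0,0,0.61],"grip": 0}
  ]
}}

```text
clock: 9.87
tcp_pos: [0.5787, -0.244, 0.2193]
orientation: [0.002, 0.808, 0.589, 0.001]
wrist_force: [-0.5, 0.1, 8.9]
finger_gap: 0.027
grip_force: 89.7
```

```bash
python3 st.py
```

```text
[ 0.5787 -0.244   0.2193] yaw 72.12 F [-0.5  0.1  8.9] T [ 0.     0.128 -0.061] j [-0.53  0.42  0.17  1.32 -0.    1.36] Ftool [-0.1 -0.4 -8.9]
```

Emit:
{"method": "apply_moves", "body": {
  "rows": [
    {"xyz": [0,0,0.5],"turn": [0,0,0.03],"grip": 0},
    {"xyz": [0,0,0.5],"turn": [0,0,0.06],"grip": 0},
    {"xyz": [0,0,0.5],"turn": [0,0,0.08],"grip": 0},
    {"xyz": [0,0,0.5],"turn": [0,0,0.08],"grip": 0}
  ]
}}

```text
clock: 10.2
tcp_pos: [0.5788, -0.2442, 0.2192]
orientation: [0.003, 0.831, 0.556, 0.001]
wrist_force: [-0.5, -1.1, 10.6]
finger_gap: 0.0272
grip_force: 89.9
```

```bash
python3 st.py
```

```text
[ 0.5788 -0.2442  0.2192] yaw 67.61 F [-0.5 -1.1 10.6] T [-0.07   0.191  0.03 ] j [-0.53  0.42  0.17  1.32 -0.    1.43] Ftool [ -1.2  -0.  -10.6]
```

Emit:
{"method": "apply_moves", "body": {
  "rows": [
    {"xyz": [0,0,0.3],"turn": [0,0,0.02],"grip": 0},
    {"xyz": [0,0,0.6],"turn": [0,0,0.04],"grip": 0},
    {"xyz": [0,0,0.6],"turn": [0,0,0.04],"grip": 0}
  ]
}}

```text
clock: 10.45
tcp_pos: [0.579, -0.244, 0.2191]
orientation: [0.003, 0.842, 0.54, 0.001]
wrist_force: [-1.3, 0.4, 11.7]
finger_gap: 0.0269
grip_force: 90.1
```

```bash
python3 st.py
```

```text
[ 0.579  -0.244   0.2191] yaw 65.36 F [-1.3  0.4 11.7] T [0.179 0.267 0.355] j [-0.53  0.42  0.17  1.31  0.    1.47] Ftool [ -0.2  -1.3 -11.7]
```

Emit:
{"method": "apply_moves", "body": {
  "rows": [
    {"xyz": [0,0,0.2],"turn": [0,0,0.02],"grip": 0},
    {"xyz": [0,0,0.4],"turn": [0,0,0.04],"grip": 0},
    {"xyz": [0,0,0.4],"turn": [0,0,0.04],"grip": 0}
  ]
}}

```text
clock: 10.7
tcp_pos: [0.5792, -0.2436, 0.2192]
orientation: [0.003, 0.852, 0.524, 0.002]
wrist_force: [0.8, 1.9, 13.6]
finger_gap: 0.0271
grip_force: 90.3
```

```bash
python3 st.py
```

```text
[ 0.5792 -0.2436  0.2192] yaw 63.16 F [ 0.8  1.9 13.6] T [0.41  0.22  0.785] j [-0.53  0.42  0.17  1.31  0.    1.51] Ftool [  2.1  -0.1 -13.6]
```

Emit:
{"method": "apply_moves", "body": {
  "rows": [
    {"xyz": [0,0,0.8],"turn": [0,0,-0.01],"grip": 0},
    {"xyz": [0,0,1.5],"turn": [0,0,-0.02],"grip": 0},
    {"xyz": [0,0,1.5],"turn": [0,0,-0.02],"grip": 0},
    {"xyz": [0,0,1.5],"turn": [0,0,-0.02],"grip": 0}
  ],
  "force": 110
}}

```text
clock: 11.03
tcp_pos: [0.5793, -0.2436, 0.2191]
orientation: [0.003, 0.847, 0.532, 0.002]
wrist_force: [-2.4, 2.6, 20.5]
finger_gap: 0.0266
grip_force: 107.2
```

```bash
python3 st.py; python3 - <<'E'
from m import *
c=shot('wrist');P=cloud(c);z=P[...,2];r=np.hypot(P[...,0]-.578,P[...,1]+.244)
cam=np.linalg.inv(c['view'])[:2,3]; n=cam-[.578,-.244]; side=((P[...,:2]-[.578,-.244])@n)>0
for a,b in ((.018,.026),(.033,.045),(.055,.073)):
    q=z[(r>a)&(r<b)&side&(abs(z-.215)<.02)]; print(a,len(q),np.percentile(q,[10,50,90]).round(4))
I=cv2.resize(c['color'][150:380,130:430],(780,598),interpolation=cv2.INTER_CUBIC); cv2.imwrite('pics/j.png',I)
E
```

```text
[ 0.5793 -0.2436  0.2191] yaw 64.29 F [-2.4  2.6 20.5] T [0.712 0.73  0.296] j [-0.53  0.42  0.16  1.31  0.    1.49] Ftool [  1.3  -3.1 -20.6]
0.018 2099 [0.215  0.2158 0.2301]
0.033 5103 [0.2131 0.2156 0.2164]
0.055 14722 [0.2149 0.2157 0.2165]
```

View pics/j.png

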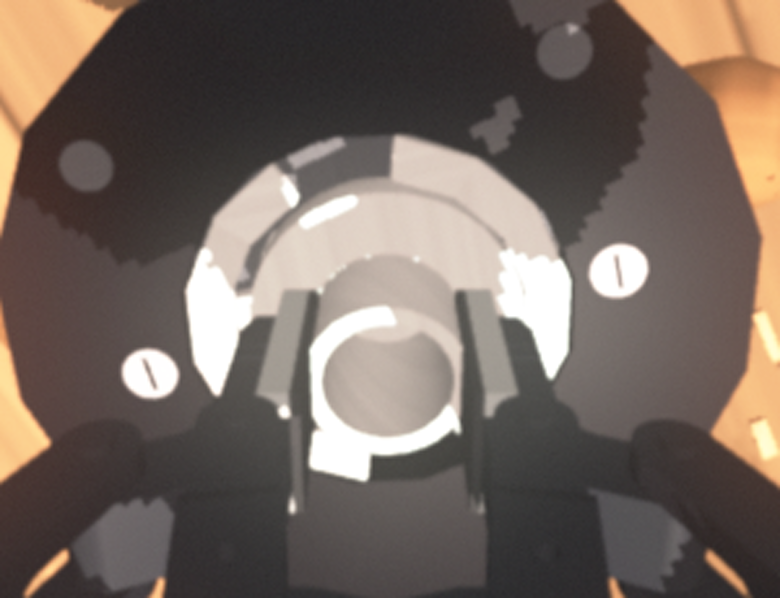

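The hub top and sole are level, at 0.2158 and 0.2157, and the notch at (340,160) is empty. I'll press gently against the stop again, then hand in.

Emit:
{"method": "apply_moves", "body": {
  "rows": [
    {"xyz": [0,0,0],"turn": [0,0,0.015],"grip": 0},
    {"xyz": [0,0,0],"turn": [0,0,0.02],"grip": 0},
    {"xyz": [0,0,0],"turn": [0,0,0.02],"grip": 0},
    {"xyz": [0,0,0],"turn": [0,0,0.02],"grip": 0}
  ]
}}

```text
clock: 11.42
tcp_pos: [0.5793, -0.2436, 0.2191]
orientation: [0.003, 0.852, 0.524, 0.002]
wrist_force: [-2.8, 2.6, 20.4]
finger_gap: 0.0262
grip_force: 107.1
```

```bash
python3 st.py; python3 -c "
from workcell import ticket
print(ticket.hand_in())"
```

```text
[ 0.5793 -0.2436  0.2191] yaw 63.22 F [-2.8  2.6 20.4] T [0.621 0.841 0.847] j [-0.53  0.42  0.16  1.31  0.    1.51] Ftool [  1.   -3.5 -20.5]
the job is handed in; nothing more can be done
None
```

The job is handed in at 11.4 s of the 48 s: the larger bush is through the notches, pressed down level with the sole and turned clockwise until the twisting torque rose sharply, which I take to be the stop, and the gripper is still holding it.

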